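Back off a phone-repair vise with a fingertip

TASK

Loosen the phone-repair vise by rolling a fingertip across the top of its knurled wheel, stroke after stroke towards the robot, until the wheel's white stripe has come round to the top, level with the yellow pointer line, for the second time; leave it there. Do not grip the wheel; do not touch the phone or the moving jaw, and leave the dish, the jar and the screwdriver where they are.

Things in the scene. Friction and masses are not known exactly. Their poses are not given: they have to be found in the camera images.
- wheel (a joint): Turn of the wheel in rad: 0 with the white stripe straight up at the pointer, growing as it loosens, which is when the top of the rim moves to the vise's -x (towards the robot; anticlockwise seen from its free end). It starts 0.4 to 2.2 (stripe just past the pointer, not counted); 6.28 is the first coming round, 12.57 the second; limit 22. Light friction 0.015 N m (0.5 N at the rim); stays where left.
- wheel_centre (a point): Centre of the dark steel wheel, 34 mm above the table: 56 mm diameter, finely knurled (grips a fingertip well, friction about 1), 18 mm wide, top at 62 mm, bottom at 6 mm. Fixed to the vise, does not spin; axes are the vise's: y along the wheel's level axis towards the phone, x level across the rim, away from the robot (vise yaw within 0.5 rad), z up. The wheel stands at the vise's -y end, free above.
- stripe (a point): Middle of the white stripe on the wheel's rim, 28 mm from its axis; turns with the wheel. The stripe is 7 mm broad and runs across the full width of the rim and 13 mm down both faces.
- pointer (a point): Wheel-side end of the yellow pointer line, 4 mm wide and 20 mm long, on top of the blue bearing block just behind the wheel on the +y side; 48 mm above the table, 14 mm below the top of the wheel, in the plane straight above the wheel's axis.
- vise: Phone-repair vise, fixed to the bench: aluminium base 120 x 172 x 12 mm with blue jaws 40 mm high. Origin on the table under the middle of the phone's bed, 113 mm from the wheel's centre along +y; axes as for wheel_centre. Nothing of it is higher than the wheel.
- jaw: Blue moving jaw, 110 x 16 x 26 mm, top 40 mm above the table, driven by the wheel's screw: each turn of the wheel draws it 5 mm back from the phone. Origin at the centre of its underside. Not to be touched.
- phone: Opened phone, 146 x 71 x 8 mm, loose, lying on rubber rails between the jaws, top 30 mm above the table. Origin at the centre of its underside. Not to be touched.
- screw_dish: Steel screw dish, 70 mm across, 18 mm high, on the mat on the robot's side of the wheel. Origin under its centre.
- flux_jar: Small jar with a red lid, 40 mm across, 45 mm high, beyond the wheel. Origin under its centre.
- driver: Orange-handled screwdriver, 150 mm long, lying on the mat beside the wheel's free end. Origin at the underside near its middle.
Mind the look-alikes: they are no part of the job. What is meant by the vise is not red, and is the larger of those in its own colour.

How it is judged (in metres and radians):
On the way:
1. the stripe has come round to the pointer once (value of joint wheel between 6 and 11 rad).
At the end, for the whole second after the job is handed in: The wheel rests with its white stripe at the pointer for the second time since the start (joint 12.57 rad, within 0.3 rad, about 17 degrees), so that the jaw has drawn back from the phone, and the phone still lies in the vise (value of joint wheel between 12.266 and 12.866 rad and y of jaw in the frame of vise below -0.049 m and not (velocity of joint wheel above 0.1 rad/s) and not (velocity of joint wheel below -0.1 rad/s) and distance of phone from where it was at the start of the episode below 0.008 m); the robot touches nothing.
It fails at once if the wheel is gripped: the grasp point between the finger pads comes within 36 mm of the wheel's centre (distance between the grasp point and wheel_centre below 0.036 m).
It fails at once if the phone or the moving jaw is touched (over 1 N) (contact force between any of the fingers, the arm and phone above 1 N or contact force between any of the fingers, the arm and jaw above 1 N).
It fails at once if the phone is shifted or lifted (8 mm) (distance of phone from where it was at the start of the episode above 0.008 m).
It fails at once if the dish, jar or screwdriver is moved (over 15 mm) (distance of any of screw_dish, flux_jar, driver from where it was at the start of the episode above 0.015 m).
It also fails if it takes over 58 s, if anything falls off the work surface, if the arm or the gripper's body presses on something with over 40 N, if the wrist force passes 120 N, or if a joint passes its speed limit or range.

ROBOT

A 6-joint arm with a two-finger parallel gripper is mounted at the origin on the work surface. World frame = base frame: x ahead of the robot, y to its left, z up, the work surface at z = 0. Lengths are in mm, angles in rad, forces in N, time in s.
With the tool pointing down it reaches from about 400 to 925 mm from the base axis. Payload 12.5 kg.
Tool frame: the origin (TCP) lies at the very end of the fingers, on their centre line; the grasp point (between the pads) lies grip_depth behind it (grip_depth is the distance from the TCP to the grasp point, in mm); z points along the fingers, y is the line along which they close (so a half turn about z gives the same grasp; the last joint's range is limited). The gripper opens to 95 mm and grips with 3 to 60 N. Pads are 20 mm wide; open, the fingers measure 119 mm over their backs; the gripper's body (75 mm by 180 mm) begins 59 mm behind the grasp point.
Start: joints at [-1.227, 0.491, 1.559, -0, 1.092, -0.106], TCP at [271.765, -562.841, 214.661] pointing down, gripper open.
Joint ranges: [-3.1, 3.1], [-0.84, 2.19], [0.05, 2.79], [-1.13, 4.28], [0.06, 2.93], [-2.69, 2.69]. Speed limits (rad/s): [2.22, 2.22, 2.79, 3.14, 3.14, 3.14].

INTERFACE

Orientations are given as [roll, pitch, yaw] about the fixed x, y, z axes, in that order (R = Rz(yaw) Ry(pitch) Rx(roll)).
In Python, from cell import state, read_camera, job_done, grip_depth gives the robot as it stands.
- The arm moves only by the tool drive_tool, never from a script. Its argument "targets" is a list of rows, each an object with "jaw": the opening, from 0 (shut) to 1 (fully open); "travel": the shift along the tool's x, y, z in m, a list of three; "twist": the turn about the tool's z in rad. In form: [{"jaw": jaw, "travel": [tx, ty, tz], "twist": twist}, ...]. A call has 1 to 8 rows; each row is the pose to reach, as a shift and turn from the pose commanded when the call began, along the tool's axes at that moment; what a row does not reach only later rows make up. A row lasts 1/12 s, in which the tool goes at most 41.7 mm and 7.16 degrees, less where a joint would pass 70% of its speed; a pose out of reach is approached as far as the arm can. A call with a gripper value outside its range is refused whole. The fingers move at their own pace and stop on an object; the grip force is fixed at half the most. Time passes only in rows, so rows that repeat a pose let the fingers close. It gives the time, the measured TCP pose, the force, the opening and the grip force at its end, in the units of the state.
- state(): the state, without advancing time (a new reading comes with each control period).
- read_camera(name): name is "scene" or "top"; returns a dict with "frame" (384x512x3 uint8, red, green, blue), "fx", "fy", "cx", "cy" (pixels), "R" (3x3) and "t" (3): a world point X has camera coordinates R X + t. Camera axes: x right, y down, z forward; pixel columns grow to the right and rows downward; lengths in mm; the calibration is good to about 2 mm. A picture is of the moment at which its call begins. There is no depth.
- job_done(): hands the job in; it is judged then, once.
The state is a dict: "t": time; "joints": joint angles; "qvel": joint speeds; "tau": joint torques, N m; "eef_pos": TCP position; "tcp_rot": TCP orientation; "ft_force": force on the tool from outside, world axes, zero at the start; "moment": the same for the moment, N m; "opening": opening from 0.0 (shut) to 1.0 (fully open); "grip_force": force on a finger pad.
Only numpy, scipy, OpenCV 4.12 (cv2) and the standard library are available. Lean on these libraries where they do the work, as an engineer would, in place of code of your own. Each camera call takes 0.05 s, during which the arm holds its last target. There are 200 camera calls.

## Working session

There is one attempt and no reset: what is moved stays moved. The work goes in short steps, Python scripts to look and compute and a tool call to move; the robot and the scene stay as the last step left them, time stands still between calls to the robot, and variables do not carry over. Pictures are saved under pics/ and viewed, at most 10 in all, crops included, and the job is handed in when it is done.

Besides the shell and the picture viewer there is one more tool, called after ">>>" as name(argument=value, ...) on one line, values as JSON. drive_tool: Moves the arm, as the interface text tells. Its arguments: {"type":"object","properties":{"targets":{"type":"array"}},"required":["targets"]}

```bash
mkdir -p pics; ls; python3 - <<'E'
from cell import *
import cv2,numpy as np
s=state();print({k:np.round(v,3) for k,v in s.items()},grip_depth)
for n in("scene","top"):
    c=read_camera(n);cv2.imwrite(f"pics/{n}0.png",cv2.resize(c["frame"][:,:,::-1],(800,600)))
    print(n,c["fx"],c["fy"],c["cx"],c["cy"],np.round(c["R"],3).tolist(),np.round(c["t"],1))
E
```

```text
pics
{'t': np.float64(0.0), 'joints': array([-1.227,  0.492,  1.559,  0.   ,  1.092, -0.106]), 'qvel': array([ 0.001,  0.001,  0.001, -0.   , -0.002,  0.   ]), 'tau': array([-1.0000e-03, -6.1265e+01, -2.5817e+01,  6.9000e-02,  4.8000e-02,
       -0.0000e+00]), 'eef_pos': array([ 271.661, -562.605,  214.068]), 'tcp_rot': array([-3.14, -0.  ,  0.45]), 'ft_force': array([0.05 , 0.157, 0.158]), 'moment': array([-0.003,  0.021,  0.009]), 'grip_force': np.float64(0.0), 'opening': np.float64(1.002)} 18.8
scene 376.9860888024194 376.9860888024194 258.7052574553544 193.9161522748327 [[-0.451, 0.892, -0.009], [0.475, 0.232, -0.849], [-0.755, -0.387, -0.529]] [ 197.  -221.4 1377.3]
top 435.70996007582346 435.70996007582346 261.5838485498051 195.35352738239953 [[0.005, -1.0, 0.021], [-0.989, -0.008, -0.148], [0.148, -0.02, -0.989]] [ 77.7 567.4 961.6]
```

View pics/scene0.png

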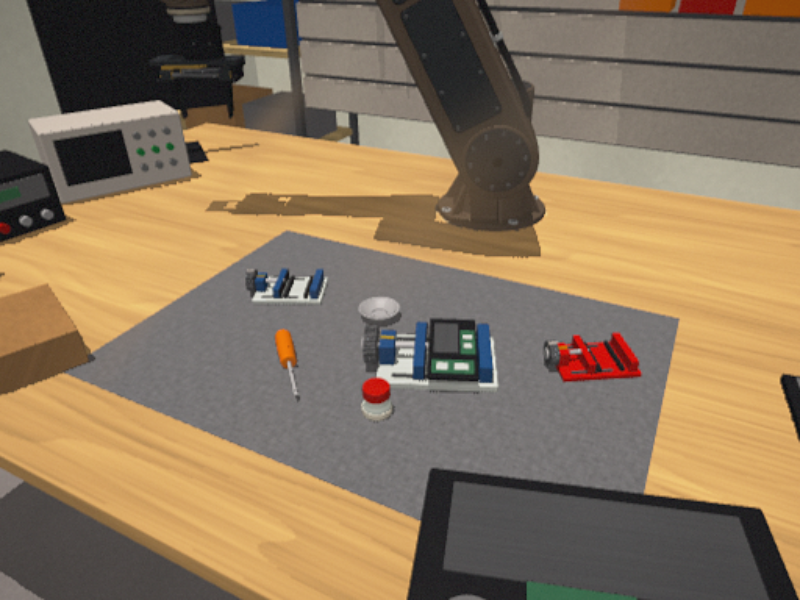

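View pics/top0.png

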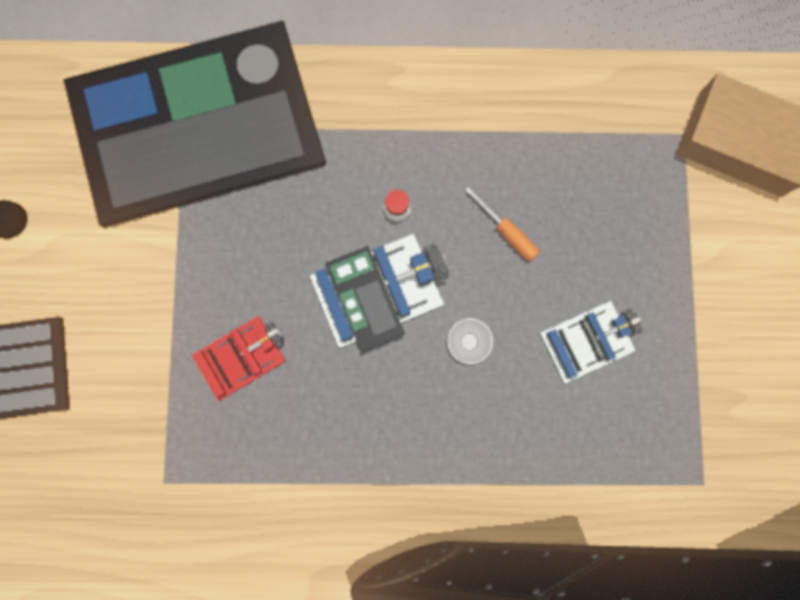

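The top view (800 px) shows three vises: red at (240,355), small blue at (590,340) and large blue with the phone at (380,290). The large blue one is meant, with its wheel at about (438,262). The dish is at (470,341), the jar at (397,204) and the driver at (505,225). Next is a close crop to check.

```bash
cat > h.py <<'E'
from cell import *
import cv2,numpy as np
def ray(c,u,v,z):  # 512x384 pixel -> world point at height z
    R=np.array(c["R"]);t=np.array(c["t"]);o=-R.T@t
    d=R.T@np.array([(u-c["cx"])/c["fx"],(v-c["cy"])/c["fy"],1]);return o+d*(z-o[2])/d[2]
def proj(c,X):
    p=np.array(c["R"])@np.array(X)+np.array(c["t"]);return c["fx"]*p[0]/p[2]+c["cx"],c["fy"]*p[1]/p[2]+c["cy"]
def crop(c,u0,v0,w,h,k):
    return cv2.resize(c["frame"][v0:v0+h,u0:u0+w,::-1],None,fx=k,fy=k,interpolation=cv2.INTER_CUBIC)
E
python3 - <<'E'
from h import *
t=read_camera("top");s=read_camera("scene")
a=crop(t,195,140,100,100,6);b=crop(s,220,190,33,100,6)
cv2.imwrite("pics/c1.png",np.hstack([a,b]))
E
```

```text
(no output)
```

View pics/c1.png

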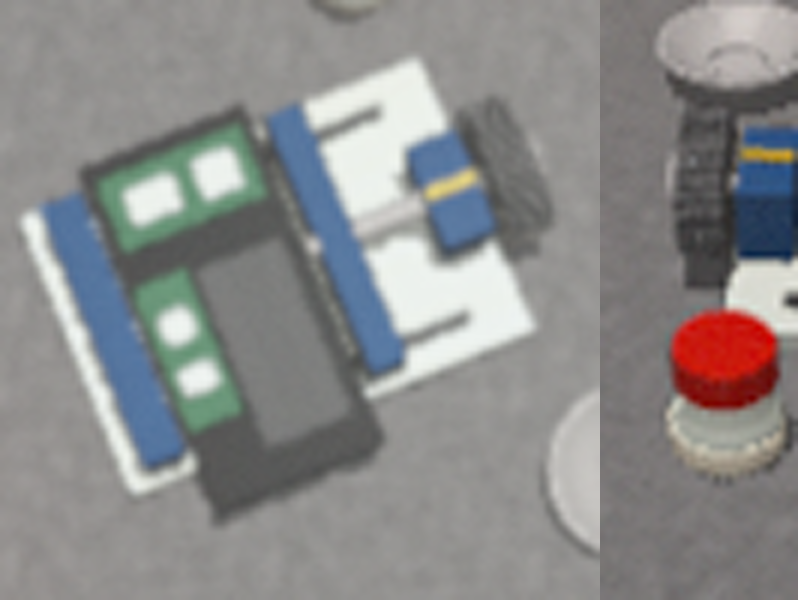

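The crop confirms the large blue vise with the phone. The yellow line runs from (427,193) to (477,180), the wheel top is around (508,172), and the stripe is hidden on the robot's side.

```bash
python3 - <<'E'
from h import *
t=read_camera("top");s=read_camera("scene")
P=lambda u,v,z:ray(t,u/6+195-.4,v/6+140-.4,z)
S=lambda u,v,z:ray(s,(u-600)/6+220-.4,v/6+190-.4,z)
a,b=P(477,180,48),P(427,193,48);print("pointer",a,b,np.linalg.norm(a-b))
print("scene ptr",S(740,155,48),S(795,155,48))
e,f=P(418,58,12),P(535,328,12);d=e-f;print("edge",e,f,np.linalg.norm(d));yaw=np.arctan2(d[1],d[0]);print("yaw",yaw)
y=np.array([-np.sin(yaw),np.cos(yaw),0])
j1=P(285,105,40);j2=P(388,370,40);print("jaw len",np.linalg.norm(j1-j2),np.arctan2(*(j1-j2)[1::-1]))
for q in [(505,172)]:print("wheeltop",P(*q,62))
print("edge mid",(e+f)/2,(e+f)/2*1)
for nm,k in (("dish",(470,341,9)),("jar",(397,202,45)),("drv",(518,240,10)),("drvtip",(468,189,5))):print(nm,ray(t,k[0]*.64,k[1]*.64,k[2]))
print(np.array(t["R"]).T@-np.array(t["t"]),np.array(s["R"]).T@-np.array(s["t"]))
E
```

```text
pointer [626.23650427  53.12196646  48.        ] [620.9538541   72.34416242  48.        ] 19.934874219208375
scene ptr [626.88893358  56.61819283  48.        ] [617.715576    75.32504673  48.        ]
edge [683.55430414  75.10727477  12.        ] [574.32905294  28.32936465  12.        ] 118.82057219281644
yaw 0.4046371945442763
jaw len 111.36279666867098 0.3740749114669897
wheeltop [626.48437452  43.17889642  62.        ]
edge mid [628.94167854  51.71831971  12.        ] [628.94167854  51.71831971  12.        ]
dish [517.83072908 -12.05603184   9.        ]
jar [722.89490842 100.07428515  45.        ]
drv [675.0575767  -87.61960769  10.        ]
drvtip [757.64439997 -11.27313455   5.        ]
[ 418.50140885  101.50817079 1033.02637519] [1234.42537117  408.89078984  542.08671993]
```

```bash
cat >> h.py <<'E'
def W(C,yaw,x,y,z):
    return np.array([C[0]+x*np.cos(yaw)-y*np.sin(yaw),C[1]+x*np.sin(yaw)+y*np.cos(yaw),z])
def overlay(c,C,yaw,u0,v0,w,h,k,th=None):
    im=crop(c,u0,v0,w,h,k)
    f=lambda X:((np.array(proj(c,X))-[u0,v0]+.5)*k).astype(int)
    for y,col in((-9,(0,0,255)),(9,(0,255,0))):
        p=np.array([f(W(C,yaw,28*np.sin(a),y,34+28*np.cos(a))) for a in np.arange(0,6.3,.2)])
        cv2.polylines(im,[p],True,col,1)
    return im
E
python3 - <<'E'
from h import *
t=read_camera("top");s=read_camera("scene");C=(631,43);
o=[np.hstack([overlay(t,C,.39,250,140,50,50,8),overlay(s,C,.39,220,195,45,50,8)])]
cv2.imwrite("pics/c2.png",o[0])
E
```

```text
(no output)
```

View pics/c2.png

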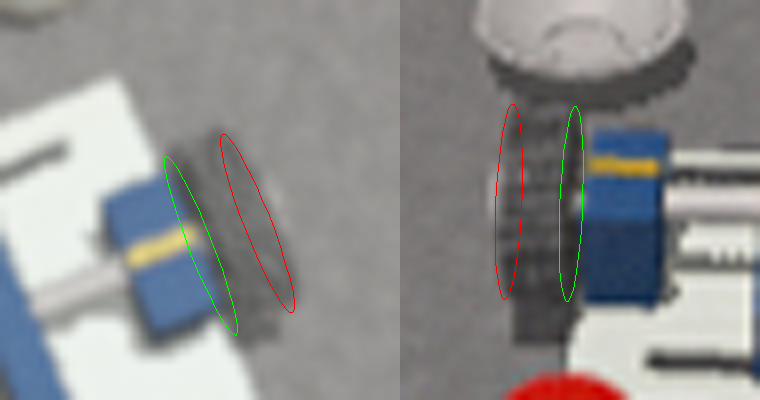

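>>> drive_tool(targets=[{"jaw": 0, "travel": [0.0, 0.0, 0], "twist": 0.0}, {"jaw": 0, "travel": [0.597, -0.389, 0], "twist": 0.06}, {"jaw": 0, "travel": [0.597, -0.389, 0], "twist": 0.06}, {"jaw": 0, "travel": [0.597, -0.389, 0], "twist": 0.06}, {"jaw": 0, "travel": [0.597, -0.389, 0], "twist": 0.06}, {"jaw": 0, "travel": [0.597, -0.389, 0], "twist": 0.06}, {"jaw": 0, "travel": [0.597, -0.389, 0], "twist": 0.06}, {"jaw": 0, "travel": [0.597, -0.389, 0], "twist": 0.06}])

```text
t: 1.07
eef_pos: [423.2, -311.4, 214.9]
tcp_rot: [3.141, -0.0, 0.39]
ft_force: [-0.0, -0.6, -0.9]
opening: 0.495
grip_force: 0.0
```

>>> drive_tool(targets=[{"jaw": 0, "travel": [0.32, -0.237, 0], "twist": 0.0}, {"jaw": 0, "travel": [0.32, -0.237, 0], "twist": 0.0}, {"jaw": 0, "travel": [0.32, -0.237, 0], "twist": 0.0}, {"jaw": 0, "travel": [0.32, -0.237, 0], "twist": 0.0}, {"jaw": 0, "travel": [0.32, -0.237, 0.03], "twist": 0.0}, {"jaw": 0, "travel": [0.32, -0.237, 0.06], "twist": 0.0}, {"jaw": 0, "travel": [0.32, -0.237, 0.09], "twist": 0.0}, {"jaw": 0, "travel": [0.32, -0.237, 0.12], "twist": 0.0}])

```text
t: 1.73
eef_pos: [589.2, -38.2, 155.3]
tcp_rot: [3.14, -0.003, 0.391]
ft_force: [-0.1, -0.2, -0.3]
opening: 0.005
grip_force: 0.0
```

>>> drive_tool(targets=[{"jaw": 0, "travel": [0, 0, 0], "twist": 0.0}, {"jaw": 0, "travel": [0, 0, 0], "twist": 0.0}])

```text
t: 1.9
eef_pos: [587.4, -38.9, 153.1]
tcp_rot: [-3.14, 0.002, 0.393]
ft_force: [-0.5, -0.2, 0.3]
opening: 0.004
grip_force: 0.0
```

>>> drive_tool(targets=[{"jaw": 0, "travel": [0.041, -0.03, 0.02], "twist": 0.0}, {"jaw": 0, "travel": [0.082, -0.06, 0.04], "twist": 0.0}, {"jaw": 0, "travel": [0.082, -0.06, 0.073], "twist": 0.0}, {"jaw": 0, "travel": [0.082, -0.06, 0.073], "twist": 0.0}, {"jaw": 0, "travel": [0.082, -0.06, 0.073], "twist": 0.0}, {"jaw": 0, "travel": [0.082, -0.06, 0.073], "twist": 0.0}])

```text
t: 2.4
eef_pos: [640.5, 45.0, 82.5]
tcp_rot: [3.141, -0.0, 0.389]
ft_force: [-0.1, 0.5, 1.0]
opening: 0.007
grip_force: 0.0
```

```bash
python3 - <<'E'
from h import *
t=read_camera("top");s=read_camera("scene");C=(631,44);print(state()["eef_pos"])
cv2.imwrite("pics/c3.png",np.hstack([overlay(t,C,.39,250,135,50,60,8),overlay(s,C,.39,220,185,50,60,8)]))
E
```

```text
[640.88916427  44.71126828  83.50067969]
```

View pics/c3.png

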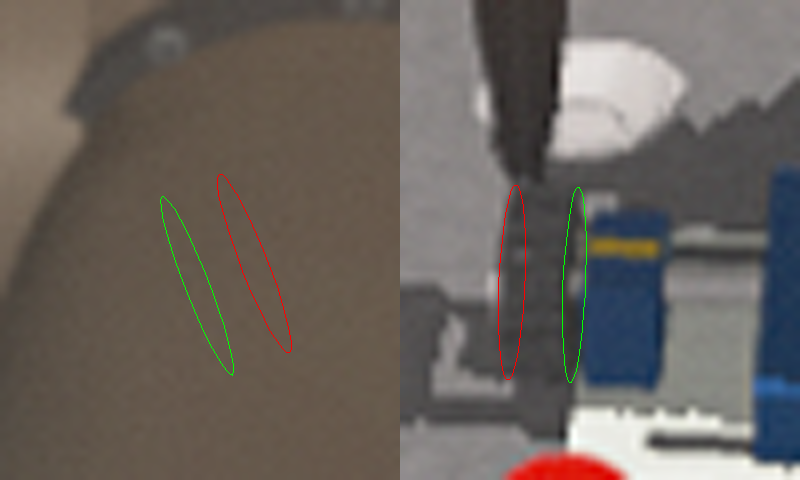

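The scene view shows the closed fingertip at (525,180), just above the wheel's far-side top and about 3 mm towards the free end. The top view is blocked by the arm. I'll shift 3 mm towards the vise and probe down.

>>> drive_tool(targets=[{"jaw": 0, "travel": [-0.004, -0.003, 0.015], "twist": 0.0}, {"jaw": 0, "travel": [-0.004, -0.003, 0.019], "twist": 0.0}, {"jaw": 0, "travel": [-0.004, -0.003, 0.021], "twist": 0.0}, {"jaw": 0, "travel": [-0.004, -0.003, 0.021], "twist": 0.0}, {"jaw": 0, "travel": [-0.004, -0.003, 0.021], "twist": 0.0}])

```text
t: 2.92
eef_pos: [636.3, 46.9, 62.2]
tcp_rot: [3.141, -0.002, 0.389]
ft_force: [-0.3, 0.3, 6.0]
opening: 0.003
grip_force: 3.1
```

>>> drive_tool(targets=[{"jaw": 0, "travel": [-0.004, 0, 0.0], "twist": 0.0}, {"jaw": 0, "travel": [-0.009, 0, 0.0], "twist": 0.0}, {"jaw": 0, "travel": [-0.014, 0, 0.0], "twist": 0.0}, {"jaw": 0, "travel": [-0.014, 0, 0.0], "twist": 0.0}])

```text
t: 3.25
eef_pos: [623.1, 41.3, 62.2]
tcp_rot: [3.14, -0.002, 0.389]
ft_force: [-0.3, 0.1, 5.7]
opening: 0.002
grip_force: 2.8
```

```bash
python3 - <<'E'
from h import *
s=read_camera("scene");print(state()["eef_pos"],state()["ft_force"])
cv2.imwrite("pics/s4.png",crop(s,215,185,50,60,8))
E
```

```text
[623.32912797  41.44444184  62.15586864] [-0.95796469 -0.50298921  5.30973079]
```

>>> drive_tool(targets=[{"jaw": 0, "travel": [-0.006, 0, 0.0003], "twist": 0.0}, {"jaw": 0, "travel": [-0.01, 0, 0.001], "twist": 0.0}, {"jaw": 0, "travel": [-0.01, 0, -0.008], "twist": 0.0}, {"jaw": 0, "travel": [0.026, 0, -0.008], "twist": 0.0}, {"jaw": 0, "travel": [0.026, 0, -0.008], "twist": 0.0}])

```text
t: 3.72
eef_pos: [651.2, 52.9, 70.6]
tcp_rot: [3.14, -0.005, 0.39]
ft_force: [-0.5, -0.2, -0.1]
opening: 0.003
grip_force: 0.0
```

>>> drive_tool(targets=[{"jaw": 0, "travel": [-0.002, 0, 0.008], "twist": 0.0}, {"jaw": 0, "travel": [-0.008, 0, 0.008], "twist": 0.0}, {"jaw": 0, "travel": [-0.016, 0, 0.008], "twist": 0.0}, {"jaw": 0, "travel": [-0.024, 0, 0.008], "twist": 0.0}, {"jaw": 0, "travel": [-0.032, 0, 0.0083], "twist": 0.0}, {"jaw": 0, "travel": [-0.036, 0, 0.009], "twist": 0.0}, {"jaw": 0, "travel": [-0.036, 0, -0.002], "twist": 0.0}, {"jaw": 0, "travel": [0.0, 0, 0], "twist": 0.0}])

```text
t: 4.38
eef_pos: [643.0, 50.4, 70.3]
tcp_rot: [-3.14, 0.004, 0.388]
ft_force: [1.5, -0.1, 0.4]
opening: 0.004
grip_force: 0.0
```

```bash
python3 - <<'E'
from h import *
s=read_camera("scene");print(state()["eef_pos"],state()["ft_force"])
cv2.imwrite("pics/s5.png",crop(s,215,185,50,60,8))
E
```

```text
[651.15239324  53.24068804  70.17258543] [-2.47596945  1.12903709  0.58263224]
```

```bash
cat >> h.py <<'E'
def stripe(C=(631,44),yaw=.39):
    s=read_camera("scene");g=s["frame"].astype(np.float32).min(2)
    ths=np.arange(3.9,6.9,.1);o=[]
    for th in ths:
        p=[proj(s,W(C,yaw,-28*np.sin(th),y,34+28*np.cos(th))) for y in(-4,-2,0,2,4)]
        p=np.float32(p);o.append(cv2.remap(g,p[:,:1],p[:,1:],cv2.INTER_LINEAR).mean())
    o=np.array(o);print("eef",np.round(state()["eef_pos"],1));print(" ".join(f"{a:.1f}:{b:.0f}" for a,b in zip(ths,o)))
    return s
E
python3 - <<'E'
from h import *
s=stripe();im=cv2.imread("pics/s4.png");im2=cv2.imread("pics/s5.png")[:,:]
cv2.imwrite("pics/c5.png",np.hstack([im,im2]))
E
```

```text
eef [649.5  52.8  69.5]
3.9:84 4.0:83 4.1:76 4.2:67 4.3:63 4.4:66 4.5:69 4.6:70 4.7:69 4.8:64 4.9:63 5.0:68 5.1:66 5.2:65 5.3:65 5.4:70 5.5:72 5.6:65 5.7:59 5.8:47 5.9:44 6.0:46 6.1:45 6.2:45 6.3:45 6.4:46 6.5:45 6.6:44 6.7:44 6.8:44 6.9:44
```

>>> drive_tool(targets=[{"jaw": 0, "travel": [-0.002, 0, 0.008], "twist": 0.0}, {"jaw": 0, "travel": [-0.008, 0, 0.008], "twist": 0.0}, {"jaw": 0, "travel": [-0.016, 0, 0.008], "twist": 0.0}, {"jaw": 0, "travel": [-0.024, 0, 0.008], "twist": 0.0}, {"jaw": 0, "travel": [-0.032, 0, 0.0083], "twist": 0.0}, {"jaw": 0, "travel": [-0.036, 0, 0.009], "twist": 0.0}, {"jaw": 0, "travel": [-0.036, 0, -0.002], "twist": 0.0}, {"jaw": 0, "travel": [0.0, 0, 0], "twist": 0.0}])

```text
t: 5.15
eef_pos: [642.6, 50.5, 70.0]
tcp_rot: [-3.14, 0.004, 0.388]
ft_force: [2.5, -0.6, 0.4]
opening: 0.004
grip_force: 0.0
```

```bash
python3 - <<'E'
from h import *
s=stripe();im=cv2.imread("pics/s5.png")
cv2.imwrite("pics/c6.png",np.hstack([im,crop(s,215,185,50,60,8)]))
E
```

```text
eef [650.8  53.3  69.8]
3.9:67 4.0:66 4.1:65 4.2:64 4.3:65 4.4:69 4.5:72 4.6:65 4.7:58 4.8:59 4.9:76 5.0:115 5.1:145 5.2:132 5.3:86 5.4:73 5.5:67 5.6:67 5.7:67 5.8:66 5.9:62 6.0:50 6.1:46 6.2:46 6.3:46 6.4:46 6.5:47 6.6:47 6.7:46 6.8:46 6.9:46
```

View pics/c6.png

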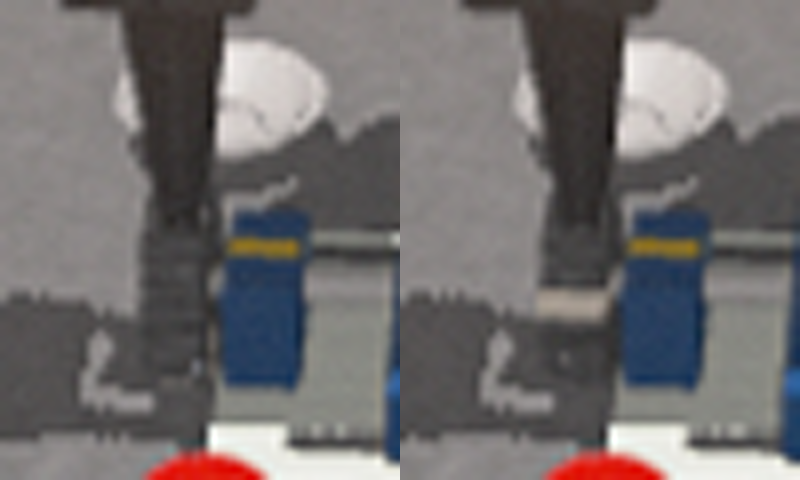

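The right crop shows the stripe at (575,303), which puts the wheel at about 5.12 rad. It moved about 1.25 rad in the stroke. Five more strokes should bring it to about 11.4.

>>> drive_tool(targets=[{"jaw": 0, "travel": [-0.002, 0, 0.008], "twist": 0.0}, {"jaw": 0, "travel": [-0.008, 0, 0.008], "twist": 0.0}, {"jaw": 0, "travel": [-0.016, 0, 0.008], "twist": 0.0}, {"jaw": 0, "travel": [-0.024, 0, 0.008], "twist": 0.0}, {"jaw": 0, "travel": [-0.032, 0, 0.0083], "twist": 0.0}, {"jaw": 0, "travel": [-0.036, 0, 0.009], "twist": 0.0}, {"jaw": 0, "travel": [-0.036, 0, -0.002], "twist": 0.0}, {"jaw": 0, "travel": [0.0, 0, 0], "twist": 0.0}])

```text
t: 5.87
eef_pos: [642.6, 50.6, 70.0]
tcp_rot: [-3.14, 0.004, 0.388]
ft_force: [0.6, 0.1, 0.7]
opening: 0.004
grip_force: 0.0
```

```bash
python3 -c "
from h import *
stripe()"
```

```text
eef [650.8  53.4  69.8]
3.9:72 4.0:71 4.1:70 4.2:68 4.3:67 4.4:66 4.5:67 4.6:69 4.7:72 4.8:69 4.9:62 5.0:68 5.1:65 5.2:65 5.3:69 5.4:73 5.5:74 5.6:63 5.7:70 5.8:64 5.9:56 6.0:50 6.1:48 6.2:46 6.3:46 6.4:46 6.5:46 6.6:46 6.7:46 6.8:46 6.9:46
```

>>> drive_tool(targets=[{"jaw": 0, "travel": [-0.002, 0, 0.008], "twist": 0.0}, {"jaw": 0, "travel": [-0.008, 0, 0.008], "twist": 0.0}, {"jaw": 0, "travel": [-0.016, 0, 0.008], "twist": 0.0}, {"jaw": 0, "travel": [-0.024, 0, 0.008], "twist": 0.0}, {"jaw": 0, "travel": [-0.032, 0, 0.0083], "twist": 0.0}, {"jaw": 0, "travel": [-0.036, 0, 0.009], "twist": 0.0}, {"jaw": 0, "travel": [-0.036, 0, -0.002], "twist": 0.0}, {"jaw": 0, "travel": [0.0, 0, 0], "twist": 0.0}])

```text
t: 6.58
eef_pos: [642.6, 50.6, 70.0]
tcp_rot: [-3.14, 0.004, 0.388]
ft_force: [1.7, 0.1, 0.0]
opening: 0.006
grip_force: 0.0
```

```bash
python3 -c "
from h import *
stripe()"
```

```text
eef [650.8  53.4  69.9]
3.9:70 4.0:69 4.1:68 4.2:66 4.3:63 4.4:58 4.5:57 4.6:57 4.7:60 4.8:67 4.9:68 5.0:65 5.1:67 5.2:68 5.3:70 5.4:70 5.5:66 5.6:66 5.7:67 5.8:71 5.9:61 6.0:51 6.1:47 6.2:47 6.3:47 6.4:47 6.5:46 6.6:46 6.7:46 6.8:46 6.9:45
```

>>> drive_tool(targets=[{"jaw": 0, "travel": [-0.002, 0, 0.008], "twist": 0.0}, {"jaw": 0, "travel": [-0.008, 0, 0.008], "twist": 0.0}, {"jaw": 0, "travel": [-0.016, 0, 0.008], "twist": 0.0}, {"jaw": 0, "travel": [-0.024, 0, 0.008], "twist": 0.0}, {"jaw": 0, "travel": [-0.032, 0, 0.0083], "twist": 0.0}, {"jaw": 0, "travel": [-0.036, 0, 0.009], "twist": 0.0}, {"jaw": 0, "travel": [-0.036, 0, -0.002], "twist": 0.0}, {"jaw": 0, "travel": [0.0, 0, 0], "twist": 0.0}])

```text
t: 7.3
eef_pos: [642.6, 50.7, 70.0]
tcp_rot: [-3.14, 0.004, 0.388]
ft_force: [2.0, 0.2, 0.6]
opening: 0.002
grip_force: 0.0
```

```bash
python3 -c "
from h import *
stripe()"
```

```text
eef [650.8  53.5  69.8]
3.9:70 4.0:69 4.1:67 4.2:65 4.3:66 4.4:73 4.5:76 4.6:71 4.7:66 4.8:61 4.9:65 5.0:71 5.1:61 5.2:74 5.3:71 5.4:70 5.5:68 5.6:66 5.7:70 5.8:64 5.9:62 6.0:53 6.1:48 6.2:46 6.3:46 6.4:46 6.5:46 6.6:46 6.7:45 6.8:45 6.9:45
```

>>> drive_tool(targets=[{"jaw": 0, "travel": [-0.002, 0, 0.008], "twist": 0.0}, {"jaw": 0, "travel": [-0.008, 0, 0.008], "twist": 0.0}, {"jaw": 0, "travel": [-0.016, 0, 0.008], "twist": 0.0}, {"jaw": 0, "travel": [-0.024, 0, 0.008], "twist": 0.0}, {"jaw": 0, "travel": [-0.032, 0, 0.0083], "twist": 0.0}, {"jaw": 0, "travel": [-0.036, 0, 0.009], "twist": 0.0}, {"jaw": 0, "travel": [-0.036, 0, -0.002], "twist": 0.0}, {"jaw": 0, "travel": [0.0, 0, 0], "twist": 0.0}])

```text
t: 8.02
eef_pos: [642.6, 50.7, 70.0]
tcp_rot: [-3.14, 0.004, 0.388]
ft_force: [0.7, 0.2, 0.7]
opening: 0.004
grip_force: 0.0
```

```bash
python3 -c "
from h import *
stripe()"
```

```text
eef [650.8  53.5  69.8]
3.9:69 4.0:70 4.1:80 4.2:92 4.3:109 4.4:127 4.5:110 4.6:75 4.7:66 4.8:73 4.9:65 5.0:69 5.1:70 5.2:63 5.3:71 5.4:68 5.5:69 5.6:64 5.7:66 5.8:66 5.9:56 6.0:51 6.1:49 6.2:46 6.3:45 6.4:46 6.5:46 6.6:46 6.7:46 6.8:46 6.9:46
```

Stripe now at 4.38, so the wheel is at about 10.66 and each stroke gives about 1.385 rad. One more stroke follows, then I lift to look.

>>> drive_tool(targets=[{"jaw": 0, "travel": [-0.002, 0, 0.008], "twist": 0.0}, {"jaw": 0, "travel": [-0.008, 0, 0.008], "twist": 0.0}, {"jaw": 0, "travel": [-0.016, 0, 0.008], "twist": 0.0}, {"jaw": 0, "travel": [-0.024, 0, 0.008], "twist": 0.0}, {"jaw": 0, "travel": [-0.032, 0, 0.0083], "twist": 0.0}, {"jaw": 0, "travel": [-0.036, 0, 0.009], "twist": 0.0}, {"jaw": 0, "travel": [-0.036, 0, -0.002], "twist": 0.0}, {"jaw": 0, "travel": [-0.01, 0, -0.03], "twist": 0.0}])

```text
t: 8.73
eef_pos: [632.0, 47.3, 95.7]
tcp_rot: [-3.137, 0.01, 0.389]
ft_force: [1.4, 0.5, -0.6]
opening: 0.006
grip_force: 0.0
```

```bash
python3 -c "
from h import *
read_camera('scene')
stripe()"
```

```text
eef [640.5  49.  102.3]
3.9:67 4.0:65 4.1:64 4.2:63 4.3:64 4.4:66 4.5:65 4.6:63 4.7:61 4.8:62 4.9:69 5.0:65 5.1:64 5.2:66 5.3:70 5.4:77 5.5:66 5.6:84 5.7:131 5.8:147 5.9:118 6.0:73 6.1:60 6.2:62 6.3:65 6.4:67 6.5:68 6.6:69 6.7:69 6.8:70 6.9:70
```

>>> drive_tool(targets=[{"jaw": 0, "travel": [-0.004, 0, 0.02], "twist": 0.0}, {"jaw": 0, "travel": [-0.004, 0, 0.034], "twist": 0.0}, {"jaw": 0, "travel": [-0.004, 0, 0.038], "twist": 0.0}, {"jaw": 0, "travel": [-0.004, 0, 0.038], "twist": 0.0}, {"jaw": 0, "travel": [-0.011, 0, 0.038], "twist": 0.0}, {"jaw": 0, "travel": [-0.018, 0, 0.038], "twist": 0.0}, {"jaw": 0, "travel": [-0.018, 0, 0.038], "twist": 0.0}, {"jaw": 0, "travel": [-0.018, 0, 0.038], "twist": 0.0}])

```text
t: 9.5
eef_pos: [620.6, 41.7, 61.9]
tcp_rot: [3.141, -0.001, 0.39]
ft_force: [-2.0, 2.2, 13.9]
opening: 0.006
grip_force: 6.9
```

>>> drive_tool(targets=[{"jaw": 0, "travel": [0, 0, -0.01], "twist": 0.0}, {"jaw": 0, "travel": [0, 0, -0.05], "twist": 0.0}, {"jaw": 0, "travel": [0, 0, -0.08], "twist": 0.0}, {"jaw": 0, "travel": [0, 0, -0.08], "twist": 0.0}, {"jaw": 0, "travel": [0, 0, -0.08], "twist": 0.0}])

```text
t: 9.92
eef_pos: [620.9, 41.5, 142.1]
tcp_rot: [3.141, -0.002, 0.39]
ft_force: [-0.8, -0.1, -0.5]
opening: 0.004
grip_force: 0.0
```

```bash
python3 -c "
from h import *
read_camera('scene')
s=stripe();cv2.imwrite('pics/c7.png',crop(s,215,185,70,60,8))"
```

```text
eef [620.   41.5 139.8]
3.9:68 4.0:68 4.1:67 4.2:65 4.3:64 4.4:63 4.5:72 4.6:82 4.7:84 4.8:69 4.9:75 5.0:92 5.1:69 5.2:91 5.3:87 5.4:97 5.5:97 5.6:91 5.7:99 5.8:96 5.9:96 6.0:89 6.1:96 6.2:112 6.3:117 6.4:104 6.5:92 6.6:82 6.7:76 6.8:76 6.9:76
```

View pics/c7.png

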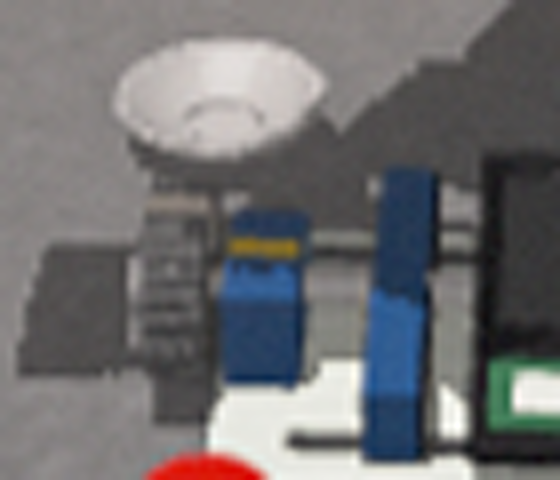

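The scene crop shows the stripe at the wheel's top, (178,203), reading about 6.28. I'll move aside and confirm from above.

>>> drive_tool(targets=[{"jaw": 0, "travel": [0, 0.04, -0.04], "twist": 0.0}, {"jaw": 0, "travel": [0, 0.25, -0.06], "twist": 0.0}, {"jaw": 0, "travel": [0, 0.25, -0.06], "twist": 0.0}, {"jaw": 0, "travel": [0, 0.25, -0.06], "twist": 0.0}, {"jaw": 0, "travel": [0, 0.25, -0.06], "twist": 0.0}, {"jaw": 0, "travel": [0, 0.25, -0.06], "twist": 0.0}, {"jaw": 0, "travel": [0, 0.25, -0.06], "twist": 0.0}, {"jaw": 0, "travel": [0, 0.25, -0.06], "twist": 0.0}])

```text
t: 10.68
eef_pos: [715.9, -193.6, 198.2]
tcp_rot: [-3.14, 0.002, 0.386]
ft_force: [0.1, 1.2, -0.5]
opening: 0.004
grip_force: 0.0
```

```bash
python3 -c "
from h import *
stripe();t=read_camera('top');cv2.imwrite('pics/c8.png',crop(t,225,140,75,60,8))"
```

```text
eef [ 715.3 -191.3  198. ]
3.9:69 4.0:69 4.1:67 4.2:64 4.3:63 4.4:62 4.5:71 4.6:82 4.7:82 4.8:67 4.9:74 5.0:90 5.1:69 5.2:89 5.3:86 5.4:96 5.5:96 5.6:90 5.7:97 5.8:96 5.9:101 6.0:96 6.1:138 6.2:187 6.3:203 6.4:177 6.5:141 6.6:109 6.7:92 6.8:90 6.9:89
```

View pics/c8.png

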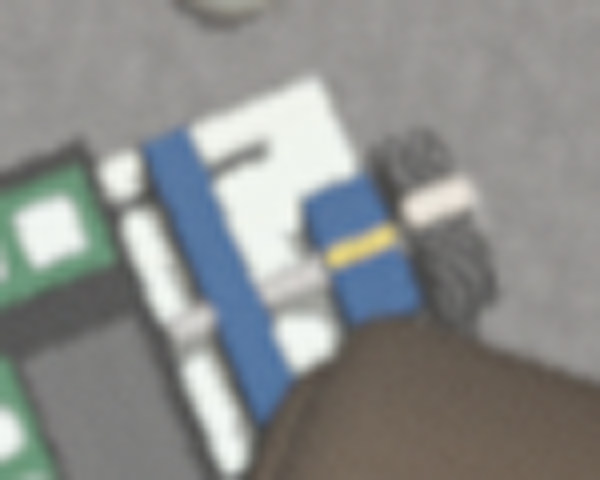

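```bash
python3 -c "
from h import *
t=read_camera('top');f=lambda u,v,z:ray(t,u/8+225-.5,v/8+140-.5,z)
a=f(328,258,48);b=f(397,236,48);s=f(440,202,62)
for y in(.39,.375,.405):
  print([( (s-p)@[np.cos(y),np.sin(y),0]).round(2) for p in(a,b)],(s-b)@[-np.sin(y),np.cos(y),0])
"
```

```text
[np.float64(0.71), np.float64(2.11)] -13.3702089435263
[np.float64(1.22), np.float64(2.31)] -13.337079850123017
[np.float64(0.19), np.float64(1.91)] -13.400329796322437
```

Both views put the stripe within about 0.08 rad of the pointer, and nothing is touching. I'm handing in.

```bash
python3 -c "
from cell import *
print(job_done())"
```

```text
the job is handed in; nothing more can be done
None
```

I loosened the wheel until its white stripe came level with the yellow pointer for the second time. It rests about 0.05 rad short by the last camera measurement (limit 0.3), with the arm clear of everything, and I handed the job in at about 11 s. The hand-in gave no verdict.

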